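# Set the fence of the folding board

### The arm

A 6-joint arm with a two-finger parallel gripper is mounted at the origin on the work surface. World frame = base frame: x ahead of the robot, y to its left, z up, the work surface at z = 0. Lengths are in mm, angles in rad, forces in N, time in s.
With the tool pointing down it reaches from about 150 to 775 mm from the base axis. Payload 6.1 kg.
Tool frame: the origin (TCP) lies on the centre line of the jaws, within the pads' length; the fingertips stand finger_overhang ahead of it and the grasp point (between the pads) lies 5 mm behind it (finger_overhang is the distance from the TCP to the fingertips, in mm); z points along the fingers, x is the direction in which the jaws open and shut, and the axes are right-handed (so a half turn about z gives the same grasp; the last joint's range is limited). The gripper opens to 85 mm and grips with 20 to 120 N. Pads are 22 mm wide; open, the fingers measure 114 mm over their backs; the gripper's body (76 mm by 85 mm) begins 54 mm behind the grasp point. The pads swing forward as they close: fully open they stand 13 mm farther back than shut.
Start: joints at [-1.179, 0.126, -0.04, 1.405, 0, 1.571], TCP at [200.465, -485.203, 245.295] pointing down, gripper open.
Joint ranges: [-2.72, 2.72], [-0.95, 1.95], [-1.27, 1.35], [-1.78, 2.02], [-1.46, 1.47], [-3.14, 3.14]. Speed limits (rad/s): [2.39, 2.39, 3.01, 3.14, 3.14, 3.14].

### API

Orientations are given as [roll, pitch, yaw] about the fixed x, y, z axes, in that order (R = Rz(yaw) Ry(pitch) Rx(roll)).
In Python, from bench import * gives the robot as it stands.
- The arm moves only by the shell command python3 -m inch 'ROWS'. ROWS is JSON, a list of rows, each a list of 3 entries, a list of its own where there are three numbers: the shift along the tool's x, y, z in cm, then the turn about the tool's z in degrees, then the gripper's target within -1 to 1 (fully open at 1, half-way at 0, shut at -1). In form: [[[dx, dy, dz], twist, fingers], ...]. A call has 1 to 20 rows; each row shifts and turns the pose as measured when the row begins, along the tool's axes as they then stand; what a row does not reach is not made up. A row lasts 1/8 s, in which the tool goes at most 62.5 mm and 10.7 degrees, less where a joint would pass 70% of its speed; a pose out of reach is approached as far as the arm can. A call with a gripper value outside its range is refused whole. The fingers move at their own pace and stop on an object; the grip force is fixed at half the most. Time passes only in rows, so rows that do not move let the fingers close. It gives the time, the measured TCP pose, the force and the opening at its end, in the units of the state.
- read_state(): the state, without advancing time (a new reading comes with each control period).
- snapshot(name): name is "scene" or "side" or "wrist"; returns a dict with "pixels" (384x512x3 uint8, blue, green, red), "intrinsics" (3x3 intrinsics, pixels), "dist_coeffs" ([k1, k2, p1, p2, k3] as OpenCV has them; the pictures are not rectified), "R" (3x3) and "t" (3): a world point X has camera coordinates R X + t; the wrist camera has in their place "mount" (4x4, takes a point from camera to tool coordinates, whose origin is the TCP and whose axes are the tool frame's). Camera axes: x right, y down, z forward; pixel columns grow to the right and rows downward; lengths in mm; the calibration is good to about 2 mm. A picture is of the moment at which its call begins: read the wrist's pose just before it. There is no depth.
- hand_in(): hands the job in, once; it reports no verdict.
The state is a dict: "t": time; "q": joint angles; "joint_velocities": joint speeds; "effort": joint torques, N m; "ee_pos": TCP position; "ee_rot": TCP orientation; "force": force on the tool from outside, world axes, zero at the start; "moment": the same for the moment, N m; "finger_gap": finger opening in mm.
Only numpy, scipy, OpenCV 4.12 (cv2) and the standard library are available. Lean on these libraries where they do the work, as an engineer would, in place of code of your own. Each camera call takes 0.05 s, during which the arm holds its last target. There are 200 camera calls.

### The job

Swing the wooden fence of the folding board round on its pin until its free end beds on the screw head of the steel stop, and hold it pressed there firmly for a moment, without ramming the stop. Then turn the clamp lever round until the clamp's nose is tight behind the fence, so that the fence stays gripped between nose and stop, firmly but not forced, and let go. Leave everything else on the desk and board where it is.

Things in the scene. Friction and masses are not known exactly. Their poses are not given: they have to be found in the camera images.
- board: plywood folding board, 330 x 400 mm, 12 mm thick, fixed flat on the desk, top at z = 0.012. Origin on its underside; x points away from the robot (give or take 0.2 rad), y to the left, z up. In this frame the pin is at (0.060, -0.130) and the clamp's axis at (0.032, 0.154); the board spans x -0.185 to 0.145, y -0.18 to 0.22.
- pin (a point): foot of the fixed steel pivot pin (10 mm diameter, with a 22 mm wide head just over the fence, its top at z = 0.0415), on the board's top
- fence: loose beech bar, 28 wide, 22 high, 292 mm long, flat on the board, its 12 mm hole over the pin. Origin: hole centre at the underside; y axis along the bar, free end at y = +0.270, sides at x = +-0.014. Starts with the free end swung 0.25 to 0.6 rad towards the robot; slides with 1 to 3 N at the free end. Home: its +x side on the stop, about parallel to the board's y.
- fence_tip (a point): point on the +x side of the fence, half-way up, 235 mm from the hole: it lies on the stop's screw head when the fence is home
- stop: rigid steel stop fixed on the board: a block 24 (x) x 26 (y) x 26 mm high with a round screw head (16 mm across) 11 mm above the board that stands 5 to 21 mm out of its -x face, set anew each time and not measured: find it by feel. Origin: foot of the block's -x face. Bedded: head pressed with 4 to 25 N for half a second: 15 N at the hand, as friction takes up to half; over 25 N is ramming.
- stop_face (a point): centre of the -x face of the stop block, 11 mm above the board, in board frame at (0.087, 0.105): on the axis of the screw, whose head reaches the fence
- clamp: steel clamp turning on an upright fixed axis beyond the fence's free end; origin on the axis at the board's top. In its own frame the nose, a disc of 14 mm radius, 21 mm high, is centred 24 mm out at 120 degrees and the lever (z 25 to 35 mm) points to 30 degrees. Parked at yaw 0 to 0.4 rad from the board; turn it anticlockwise from above to about 2.6, +-0.5 with the screw's setting.
- knob (a point): black upright round knob, free to spin, on the clamp lever, 16 mm diameter, 85 mm from the axis, top at z = 0.084, lever top at 0.047; this point at z = 0.068. The lever goes stiffly (about 3 N at the knob) and stays put; once the nose meets the fence the force soon rises, by 4 N or so for 15 N clamping. Tight: 4 N or more on the fence after letting go; over 45 N is forced.
- print_block: a small printing block with a round grip, on the board's near right corner; a bystander, to be left alone (origin under its middle)
- stamp: a wooden stamp on the board beyond the fence; a bystander, to be left alone (origin under its middle)
- dye_a: a dye bottle at the left; a bystander, to be left alone (origin under its middle)
- dye_b: another dye bottle at the left; a bystander, to be left alone (origin under its middle)
- mug: a white mug at the left; a bystander, to be left alone (origin under its middle)
- tape: a roll of paper tape at the right; a bystander, to be left alone (origin under its middle)
- brush: a brush at the right; a bystander, to be left alone (origin under its middle)
- jar: a jar at the right; a bystander, to be left alone (origin under its middle)

How it is judged:
By the outcome, as a careful person would: the job done as asked, in the order asked, and still so for the second after the job is handed in, with the robot touching nothing.
It also fails if it takes over 72 s, if anything falls off the work surface, if the arm or the gripper's body presses on something with over 40 N, if the wrist force passes 120 N, or if a joint passes its speed limit or range.

## Working session

There is one attempt and no reset: what is moved stays moved. The work goes in short steps, Python scripts to look and compute and a shell command to move; the robot and the scene stay as the last step left them, time stands still between calls to the robot, and variables do not carry over. Pictures are saved under pics/ and viewed, about 8 in all and at most 12, crops included, and the job is handed in when it is done.

```bash
ls; mkdir -p pics; python3 - <<'E'
from bench import *
import cv2,pickle
s=read_state();print({k:s[k] for k in s})
d={}
for n in("scene","side"):
    d[n]=snapshot(n);cv2.imwrite(f"pics/{n}0.png",d[n]["pixels"])
    print(n,d[n]["R"],d[n]["t"],d[n]["intrinsics"],d[n]["dist_coeffs"])
pickle.dump(d,open("d0.pkl","wb"))
import numpy as np
cv2.imwrite("pics/both.png",cv2.resize(d["scene"]["pixels"],(800,600)))
E
```

```text
pics
{'t': 0.0, 'q': array([-1.17897662e+00,  1.26382959e-01, -4.06014216e-02,  1.40539567e+00,
        1.20142562e-06,  1.57081404e+00]), 'joint_velocities': array([-0.00011084, -0.00015223,  0.00030915,  0.00148172,  0.00093663,
       -0.00162112]), 'effort': array([-7.53220029e-04, -4.35915112e+01,  3.52924132e+01,  1.71983242e-02,
       -3.84287750e-05, -4.84989798e-06]), 'ee_pos': array([ 200.33704705, -484.86106225,  244.52991242]), 'ee_rot': array([-3.14159148e+00,  1.58371988e-03, -1.17899434e+00]), 'force': array([-0.21034526,  0.10423442, -0.47643642]), 'moment': array([-0.02154087, -0.06101271, -0.0453265 ]), 'finger_gap': 85.2217911461526}
scene [[ 0.78702046  0.61692594  0.00108858]
 [ 0.32968246 -0.41908746 -0.84597588]
 [-0.52144825  0.66615921 -0.53322006]] [-418.83697669  -88.8691499  1446.90011342] [[394.96174073   0.         252.2210416 ]
 [  0.         394.96174073 194.74102941]
 [  0.           0.           1.        ]] [-0.11774694  0.          0.          0.          0.        ]
side [[-0.95851787 -0.28411698  0.02282597]
 [-0.17554483  0.52534083 -0.83258695]
 [ 0.22456068 -0.80205645 -0.55342384]] [ 482.6258222   112.55209558 1146.80791083] [[401.04484924   0.         259.17537647]
 [  0.         401.04484924 190.2454917 ]
 [  0.           0.           1.        ]] [-0.05550036  0.          0.          0.          0.        ]
```

View pics/both.png

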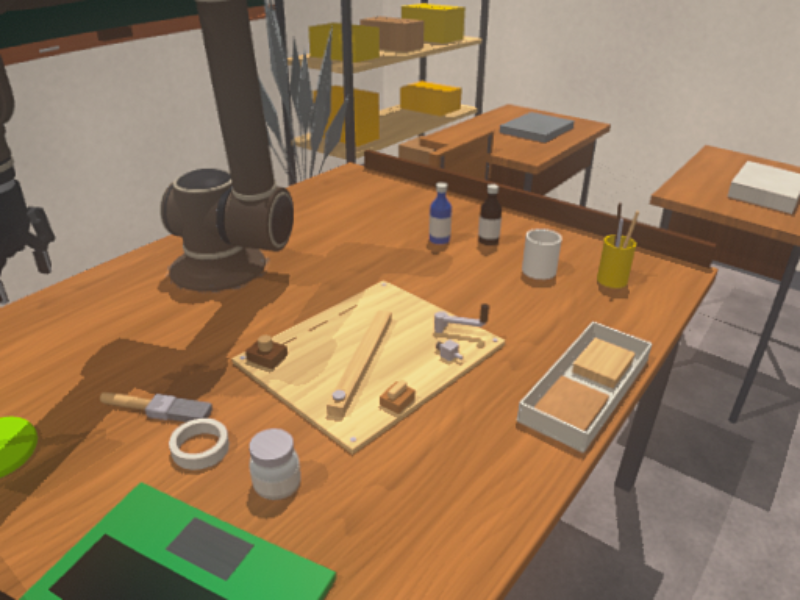

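View pics/side0.png

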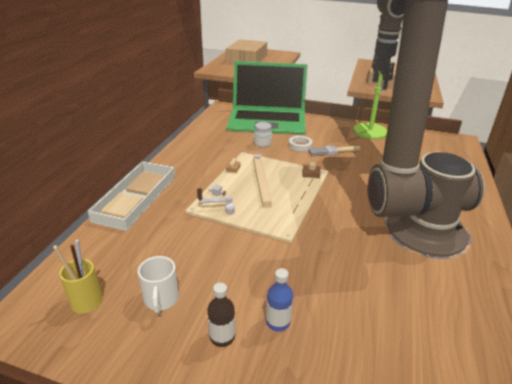

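The scene view shows the board corners at about (234,362), (384,283), (504,343) and (352,449), the pin head at (338,397), the fence's free end at (385,318), the stop at (450,350) and the knob at (485,313). The side view shows the same items, with the board around (260,190).

```bash
cat > h.py <<'E'
import numpy as np,cv2
def ray(c,uv,R=None,t=None):
    p=cv2.undistortPoints(np.array(uv,float).reshape(-1,1,2),np.array(c["intrinsics"]),np.array(c["dist_coeffs"])).reshape(-1,2)
    R=np.array(c["R"]) if R is None else R; t=np.array(c["t"]) if t is None else t
    d=np.c_[p,np.ones(len(p))]@R
    return -R.T@t,d
def plane(c,uv,z,R=None,t=None):
    o,d=ray(c,uv,R,t); return o+d*((z-o[2])/d[:,2])[:,None]
def fit2(A,B):  # B = R A + t (2D)
    a,b=A-A.mean(0),B-B.mean(0)
    th=np.arctan2((a[:,0]*b[:,1]-a[:,1]*b[:,0]).sum(),(a*b).sum())
    R=np.array([[np.cos(th),-np.sin(th)],[np.sin(th),np.cos(th)]]); return th,R,B.mean(0)-R@A.mean(0)
def wristcam(c,s):
    from scipy.spatial.transform import Rotation as Ro
    T=np.eye(4);T[:3,:3]=Ro.from_euler("xyz",s["ee_rot"]).as_matrix();T[:3,3]=s["ee_pos"]
    M=T@np.array(c["mount"]); R=M[:3,:3].T; return R,-R@M[:3,3]
E
python3 - <<'E'
import pickle;from h import *
d=pickle.load(open("d0.pkl","rb"))
k=1/1.5625
A=np.array([[-185,-180],[-185,220],[145,220],[145,-180]],float)
C={"scene":np.array([[234,362],[384,283],[504,343],[352,449]])*k,"side":np.array([[329,179],[275,231],[192,200],[257,156]],float)}
for n in C:
    im=d[n]["pixels"];P=plane(d[n],C[n],12)[:,:2]
    th,R,t=fit2(A,P);print(n,th,t,np.abs((A@R.T+t)-P).max(0))
    O={"scene":dict(pin=([338,397],41.5),end=([385,318],34),knobtop=([485,306],84),stop=([450,344],38)),
       "side":dict(pin=([257*1.5625,157*1.5625],41.5),knobtop=([199.5*1.5625,189*1.5625],84))}[n]
    for o,(p,z) in O.items():
        w=plane(d[n],np.array(p)*k,z)[0];print(o,w,(w[:2]-t)@R)
E
```

```text
scene -0.10220602256322131 [530.25357143 -65.53806355] [8.07522072 6.8857738 ]
pin [ 574.48047641 -200.66431393   41.5       ] [  57.78279182 -129.908705  ]
end [482.22663491  34.98192775  34.        ] [-58.03217954  95.09532807]
knobtop [650.69170865 122.64207489  84.        ] [100.60995612 199.48620536]
stop [632.70116731  36.55361127  38.        ] [ 91.49674696 112.01145149]
side -0.2860806689712281 [511.82825881 -63.18848474] [24.841972   43.43347304]
pin [ 565.65304136 -179.66498944   41.5       ] [ 84.5062087  -96.55352948]
knobtop [645.27165811 127.73788742  84.        ] [ 74.14154708 220.82357528]
```

```bash
python3 -m inch '[[[-2.3,-3.26,-0.6],0,-1],[[-2.3,-3.26,-0.6],0,-1],[[-2.3,-3.26,-0.6],0,-1],[[-2.3,-3.26,-0.6],0,-1],[[-2.3,-3.26,-0.6],0,-1],[[-2.3,-3.26,-0.6],0,-1],[[-2.3,-3.26,-0.6],0,-1],[[-2.3,-3.26,-0.6],0,-1],[[-2.3,-3.26,-0.6],0,-1],[[-2.3,-3.26,-0.6],0,-1],[[-2.3,-3.26,-0.6],0,-1],[[-2.3,-3.26,-0.6],0,-1],[[-2.3,-3.26,-0.6],0,-1],[[-2.3,-3.26,-0.6],0,-1],[[-2.3,-3.26,-0.6],0,-1],[[0,0,0],7,-1],[[0,0,0],7,-1],[[0,0,0],7,-1],[[0,0,0],7,-1],[[0,0,0],0,-1]]'
python3 - <<'E'
from bench import *
import bench;print(getattr(bench,"finger_overhang",None),[n for n in dir(bench) if n[0]!='_'])
import cv2,pickle
s=read_state();c=snapshot("wrist");print(s["q"],s["ee_rot"],c["mount"],s["force"])
pickle.dump((s,c),open("w1.pkl","wb"));cv2.imwrite("pics/w1.png",cv2.resize(c["pixels"],(800,600)))
E
```

```text
t: 2.6
ee_pos: [528.9, -8.3, 329.3]
ee_rot: [3.125, 0.044, -1.609]
force: [0.2, 0.4, 0.7]
finger_gap: -0.2
14.0 ['PlanningError', 'finger_overhang', 'hand_in', 'read_state', 'snapshot']
[-0.03880831  0.16430639  0.18919101  1.61280822  0.04359632  3.14022117] [ 3.12450892  0.0436134  -1.60897917] [[ 9.99999647e-01  1.26305159e-04  8.31257621e-04  7.26413143e-01]
 [-3.83354553e-04  9.48402276e-01  3.17069355e-01 -8.15563605e+01]
 [-7.48319125e-04 -3.17069561e-01  9.48401989e-01 -1.29125262e+02]
 [ 0.00000000e+00  0.00000000e+00  0.00000000e+00  1.00000000e+00]] [0.19737713 0.44728148 0.71543942]
```

View pics/w1.png

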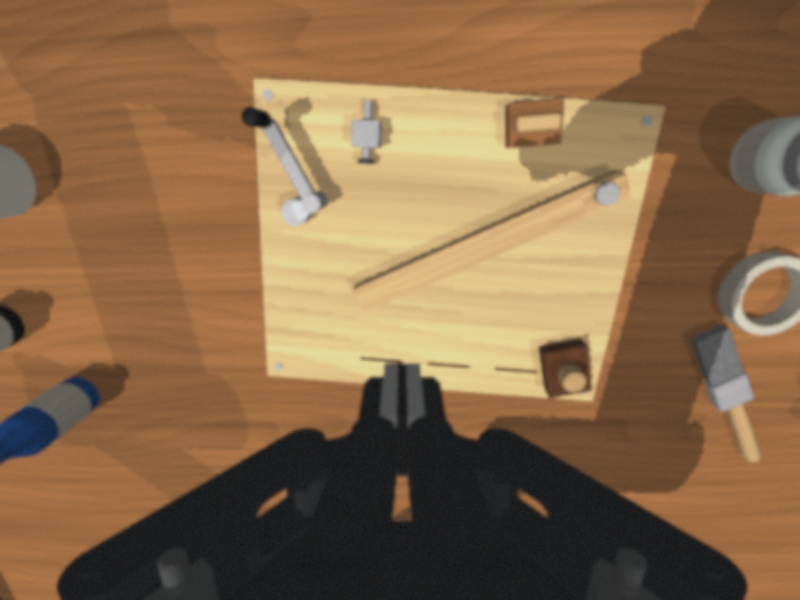

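The wrist view shows the board corners at (254,79), (665,107), (593,401) and (267,376), the pin head at (607,194) and the fence end at (355,292). The stop block is at (366,132) with its head at (366,158), the clamp hub at (297,210) and the knob at (250,116). Joint 6 is at its limit, so I must turn back a little.

```bash
python3 -m inch '[[[0,0,0],-4,-1],[[0,0,0],0,-1]]'; python3 - <<'E'
import pickle;from h import *
from scipy.spatial.transform import Rotation as Ro
from bench import read_state
s,c=pickle.load(open("w1.pkl","rb"));Rw,tw=wristcam(c,s);k=1/1.5625
A=np.array([[-185,-180],[-185,220],[145,220],[145,-180]],float)
P=plane(c,np.array([[593,401],[267,376],[254,79],[665,107]])*k,12,Rw,tw)[:,:2]
th,R,t=fit2(A,P);print(th,t,(A@R.T+t)-P)
for n,p,z in[("pin",(607,194),41.5),("endNear",(362,304),34),("endFar",(352,287),34),("knob",(246,116),84),("knobR",(262,119),55),("hub",(297,210),40),("stop",(366,132),38),("head",(367,162),23)]:
    w=plane(c,np.array([p])*k,z,Rw,tw)[0];print(n,w.round(1),((w[:2]-t)@R).round(1))
np.savez("board.npz",th=th,R=R,t=t)
s=read_state();M=Ro.from_euler("xyz",s["ee_rot"]).as_matrix();print(s["ee_pos"],s["q"],M.round(3))
for b,z in [((-75,65),150),((-75,65),38)]:
    w=np.r_[R@b+t,z];print(w,(M.T@(w-s["ee_pos"])/10).round(2))
E
```

```text
t: 2.9
ee_pos: [528.8, -6.4, 328.9]
ee_rot: [3.127, 0.045, -1.535]
force: [-0.6, 0.9, 0.4]
finger_gap: -0.2
-0.10158098093813096 [521.86712334 -60.90191191] [[-1.04603044 -0.03651359]
 [-0.62858244  0.02516395]
 [ 0.87101899  0.87983915]
 [ 0.80359389 -0.86848951]]
pin [ 569.4 -195.1   41.5] [  60.9 -128.7]
endNear [460.3  48.9  34. ] [-72.4 103. ]
endFar [479.8  58.3  34. ] [-53.9 114.3]
knob [647.8 127.4  84. ] [106.2 200.1]
knobR [647.4 124.4  55. ] [106.1 197. ]
hub [563.4 106.3  40. ] [ 24.4 170.6]
stop [633.1  32.8  38. ] [101.2 104.5]
head [606.   35.4  23. ] [ 73.9 104.3]
[528.81254794  -6.3694247  328.86165969] [-0.03558667  0.16463343  0.18860622  1.61267458  0.04423934  3.06932227] [[ 0.036 -0.999 -0.016]
 [-0.998 -0.037  0.045]
 [-0.045  0.015 -0.999]]
[453.8451561   11.36849679 150.        ] [-1.23  7.16 18.07]
[453.8451561   11.36849679  38.        ] [-0.72  7.   29.25]
```

```bash
cat > go.py <<'E'
import sys;from h import *
from scipy.spatial.transform import Rotation as Ro
from bench import read_state
B=np.load("board.npz");s=read_state();M=Ro.from_euler("xyz",s["ee_rot"]).as_matrix();p=s["ee_pos"]
print("t",round(s["t"],2),"board",((p[:2]-B["t"])@B["R"]).round(1),"z",p[2].round(1),"yaw_b",np.degrees(s["ee_rot"][2]-B["th"]).round(1),"F_b",(s["force"][:2]@B["R"]).round(1),s["force"][2].round(1),"gap",s["finger_gap"].round(1),"q6",s["q"][5].round(2))
for a in sys.argv[1:]:
    x,y,z=map(float,a.split(","));w=np.r_[B["R"]@[x,y]+B["t"],z];print(a,"tool cm",(M.T@(w-p)/10).round(2))
print("board dirs in tool: x",(M.T@np.r_[B["R"]@[1,0],0]).round(3),"y",(M.T@np.r_[B["R"]@[0,1],0]).round(3),"z",(M.T@[0,0,1]).round(3))
E
python3 go.py -88,52,120 -88,52,34
```

```text
Traceback (most recent call last):
  File "go.py", line 5, in <module>
    print("t",round(s["t"],2),"board",((p[:2]-B["t"])@B["R"]).round(1),"z",p[2].round(1),"yaw_b",np.degrees(s["ee_rot"][2]-B["th"]).round(1),"F_b",(s["force"][:2]@B["R"]).round(1),s["force"][2].round(1),"gap",s["finger_gap"].round(1),"q6",s["q"][5].round(2))
                                                                                                                                                                                                                 ^^^^^^^^^^^^^^^^^^^^^
AttributeError: 'float' object has no attribute 'round'
```

```bash
sed -i 's/s\["finger_gap"\].round(1)/round(s["finger_gap"],1)/' go.py; python3 go.py -88,52,120 -88,52,34
```

```text
t 2.9 board [ 1.4 55. ] z 328.9 yaw_b -82.1 F_b [-0.7  0.9] 0.4 gap -0.2 q6 3.07
-88,52,120 tool cm [2.000e-02 8.590e+00 2.104e+01]
-88,52,34 tool cm [ 0.41  8.46 29.63]
board dirs in tool: x [ 0.137 -0.99  -0.021] y [-0.99  -0.138  0.043] z [-0.045  0.015 -0.999]
```

```bash
python3 -m inch '[[[0,1.43,3.5],0,-1],[[0,1.43,3.5],0,-1],[[0,1.43,3.5],0,-1],[[0,1.43,3.5],0,-1],[[0,1.43,3.5],0,-1],[[0,1.43,3.5],0,-1],[[0,0,0],0,-1]]'; python3 go.py -88,52,36
```

```text
t: 3.78
ee_pos: [437.1, 4.3, 113.9]
ee_rot: [3.128, 0.046, -1.536]
force: [1.1, -1.3, 0.5]
finger_gap: -0.2
t 3.77 board [-91.   56.3] z 113.9 yaw_b -82.2 F_b [ 1.2 -1.2] 0.5 gap -0.2 q6 3.09
-88,52,36 tool cm [ 0.82 -0.34  7.76]
board dirs in tool: x [ 0.136 -0.991 -0.02 ] y [-0.99  -0.137  0.043] z [-0.046  0.014 -0.999]
```

```bash
python3 -m inch '[[[0.2,-0.1,2],0,-1],[[0.2,-0.1,2],0,-1],[[0.2,-0.1,2],0,-1],[[0.2,-0.04,1.7],0,-1],[[0,0,0],0,-1]]'; python3 go.py -66,58,36 -17,82,36 20,92,36
```

```text
t: 4.4
ee_pos: [449.6, 1.2, 43.8]
ee_rot: [-3.141, 0.045, -1.536]
force: [-0.3, 0.9, -0.5]
finger_gap: -0.1
t 4.4 board [-78.2  54.5] z 43.8 yaw_b -82.2 F_b [-0.4  0.9] -0.5 gap -0.1 q6 3.08
-66,58,36 tool cm [-0.15 -1.25  0.79]
-17,82,36 tool cm [-1.86 -6.44  0.87]
20,92,36 tool cm [ -2.34 -10.24   0.9 ]
board dirs in tool: x [ 0.136 -0.991 -0.005] y [-0.99  -0.136  0.045] z [-0.045 -0.001 -0.999]
```

```bash
python3 -m inch '[[[0,0,0.9],0,-1],[[0,-0.6,0],0,-1],[[-0.15,-0.6,0],0,-1],[[-0.25,-0.6,0],0,-1],[[-0.25,-0.6,0],0,-1],[[-0.25,-0.6,0],0,-1],[[-0.25,-0.6,0],0,-1],[[-0.2,-0.6,0],0,-1],[[-0.2,-0.6,0],0,-1],[[-0.2,-0.6,0],0,-1],[[0,0,0],0,-1]]'; python3 go.py -17,82,36 20,92,36; python3 - <<'E'
from bench import *
import cv2
cv2.imwrite("pics/s2.png",cv2.resize(snapshot("scene")["pixels"][150:310,130:345],(800,595),interpolation=2))
E
```

```text
t: 5.78
ee_pos: [510.0, 22.6, 38.9]
ee_rot: [-3.136, 0.044, -1.535]
force: [-0.0, -0.5, -0.1]
finger_gap: -0.0
t 5.78 board [-20.2  81.9] z 38.9 yaw_b -82.1 F_b [ 0.  -0.5] -0.1 gap -0.0 q6 3.13
-17,82,36 tool cm [ 0.05 -0.32  0.29]
20,92,36 tool cm [-0.44 -4.12  0.33]
board dirs in tool: x [ 0.136 -0.991 -0.   ] y [-0.99  -0.136  0.045] z [-0.044 -0.006 -0.999]
```

View pics/s2.png

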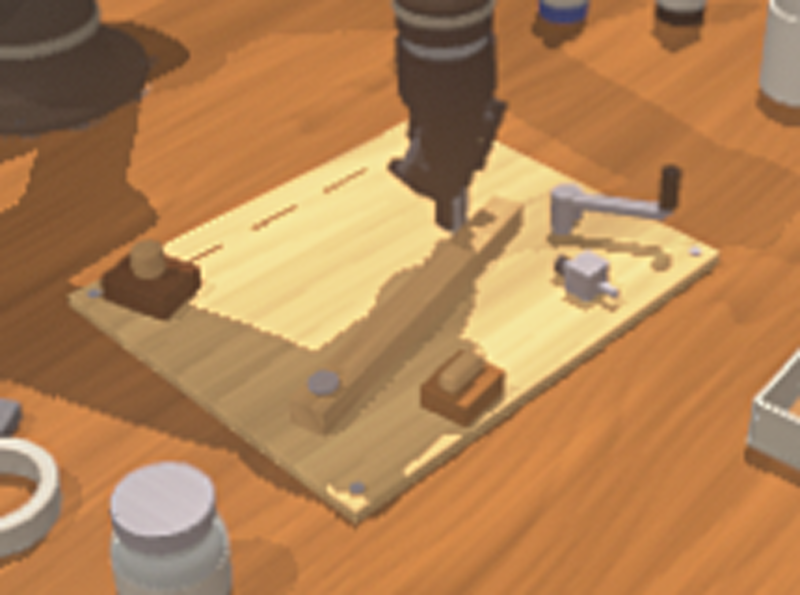

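The crop shows the fingers (450,215) pushing the near side of the fence, which has swung round with its end at (515,215). The stop is at (585,270). I'm turning joint 6 off its limit and carrying on.

```bash
python3 -m inch '[[[0,0,0],-5,-1],[[0,0,0],-5,-1],[[0,-0.6,0.2],0,-1],[[0,-0.6,0.1],0,-1],[[0,-0.6,0],0,-1],[[0,-0.6,0],0,-1],[[0,-0.6,0],0,-1],[[0,0,0],0,-1]]'; python3 go.py 20,92,36 33,94,36
```

```text
t: 6.82
ee_pos: [541.1, 29.4, 36.1]
ee_rot: [-3.128, 0.043, -1.36]
force: [-0.4, 0.3, -0.4]
finger_gap: 0.3
t 6.83 board [ 9.9 91.8] z 36.1 yaw_b -72.1 F_b [-0.5  0.3] -0.4 gap 0.3 q6 2.96
20,92,36 tool cm [ 0.29 -0.96  0.01]
33,94,36 tool cm [ 0.5  -2.26  0.02]
board dirs in tool: x [ 0.307 -0.952 -0.001] y [-0.951 -0.307  0.045] z [-0.043 -0.013 -0.999]
```

```bash
python3 -m inch '[[[0.12,-0.38,0],0,-1],[[0.12,-0.38,0],0,-1],[[0.06,-0.25,0],0,-1]]'; python3 go.py;python3 -m inch '[[[0.06,-0.2,0],0,-1],[[0.06,-0.2,0],0,-1]]'; python3 go.py
```

```text
t: 7.2
ee_pos: [551.8, 28.9, 36.1]
ee_rot: [-3.129, 0.044, -1.36]
force: [-0.4, 1.0, -0.2]
finger_gap: 0.1
t 7.2 board [20.6 92.4] z 36.1 yaw_b -72.1 F_b [-0.5  0.9] -0.2 gap 0.1 q6 2.96
board dirs in tool: x [ 0.307 -0.952 -0.001] y [-0.951 -0.307  0.046] z [-0.044 -0.013 -0.999]
t: 7.45
ee_pos: [556.1, 28.6, 36.0]
ee_rot: [-3.129, 0.044, -1.36]
force: [-2.6, 0.5, 0.7]
finger_gap: -0.1
t 7.45 board [25.  92.5] z 36.0 yaw_b -72.1 F_b [-2.6  0.2] 0.7 gap -0.1 q6 2.96
board dirs in tool: x [ 0.307 -0.952 -0.002] y [-0.951 -0.307  0.046] z [-0.044 -0.013 -0.999]
```

```bash
for i in 1; do python3 -m inch '[[[0.03,-0.1,0],0,-1],[[0.03,-0.1,0],0,-1],[[0.03,-0.1,0],0,-1]]'; done; python3 go.py; python3 - <<'E'
from bench import *
import cv2
cv2.imwrite("pics/s3.png",cv2.resize(snapshot("scene")["pixels"][180:260,220:327],(800,595),interpolation=2))
E
```

```text
t: 7.82
ee_pos: [559.4, 28.3, 36.0]
ee_rot: [-3.129, 0.044, -1.36]
force: [-0.5, 0.5, -0.3]
finger_gap: 0.1
t 7.83 board [28.2 92.6] z 36.0 yaw_b -72.1 F_b [-0.6  0.5] -0.3 gap 0.1 q6 2.96
board dirs in tool: x [ 0.307 -0.952 -0.002] y [-0.951 -0.307  0.046] z [-0.044 -0.012 -0.999]
```

View pics/s3.png

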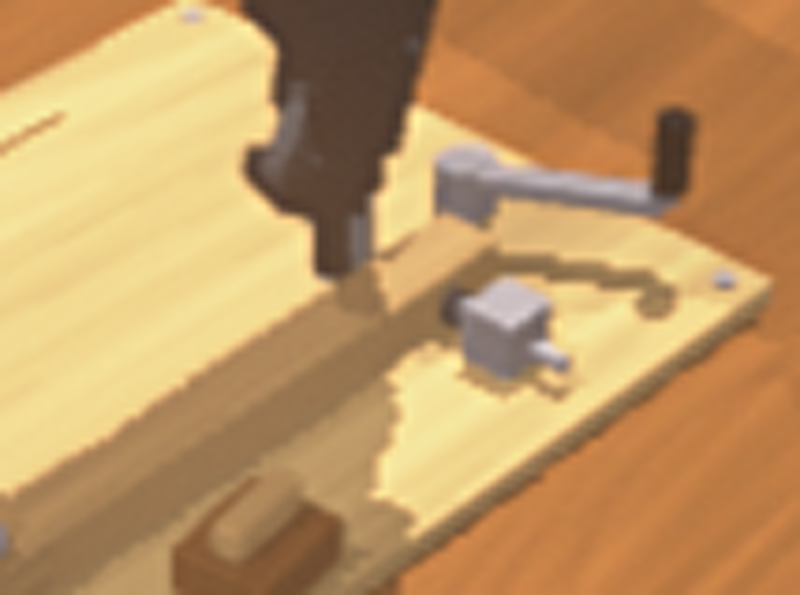

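The gap between the fence's front face (430,290) and the screw head (455,300) is now small, a few mm. I'll creep on.

```bash
for k in 1; do python3 -m inch '[[[0.03,-0.1,0],0,-1],[[0.03,-0.1,0],0,-1]]'|grep -E "pos|force"; python3 -m inch '[[[0.03,-0.1,0],0,-1],[[0.03,-0.1,0],0,-1]]'|grep -E "pos|force"; python3 -m inch '[[[0.02,-0.07,0],0,-1]]'|grep -E "pos|force"; done; python3 go.py
```

```text
ee_pos: [561.6, 28.2, 36.0]
force: [0.2, -0.1, -0.4]
ee_pos: [563.7, 28.1, 36.0]
force: [-3.4, 1.4, 0.6]
ee_pos: [563.7, 28.1, 35.9]
force: [-4.8, 0.8, 2.7]
t 8.5 board [32.6 92.8] z 35.9 yaw_b -72.1 F_b [-4.9  0.3] 2.7 gap 0.2 q6 2.96
board dirs in tool: x [ 0.307 -0.952 -0.003] y [-0.951 -0.307  0.046] z [-0.045 -0.011 -0.999]
```

```bash
python3 -m inch '[[[0.03,-0.1,0],0,-1]]'|grep -E "pos|force"; python3 -m inch '[[[0.03,-0.1,0],0,-1]]'|grep -E "pos|force"; python3 -m inch '[[[0.03,-0.1,0],0,-1]]'|grep -E "pos|force"
```

```text
ee_pos: [563.8, 28.1, 35.8]
force: [-6.5, 0.2, 3.9]
ee_pos: [563.8, 28.1, 35.9]
force: [-6.3, 0.5, 5.3]
ee_pos: [563.8, 28.1, 35.9]
force: [-6.0, 0.3, 5.2]
```

```bash
python3 -m inch '[[[0.05,-0.16,0],0,-1],[[0.05,-0.16,0],0,-1]]'|grep -E "pos|force"; python3 -m inch '[[[0.065,-0.2,0],0,-1],[[0.065,-0.2,0],0,-1]]'|grep -E "pos|force";
```

```text
ee_pos: [564.0, 28.1, 35.9]
force: [-8.9, 0.3, 7.9]
ee_pos: [564.1, 28.1, 35.9]
force: [-10.6, 1.4, 7.5]
```

```bash
python3 -m inch '[[[0.085,-0.27,0],0,-1],[[0.085,-0.27,0],0,-1]]'|grep -E "pos|force"; python3 -m inch '[[[0.09,-0.29,0],0,-1],[[0.09,-0.29,0],0,-1],[[0.09,-0.29,0],0,-1]]'|grep -E "pos|force";python3 -m inch '[[[0.09,-0.29,0],0,-1],[[0.09,-0.29,0],0,-1],[[0.09,-0.29,0],0,-1],[[0.09,-0.29,0],0,-1]]'|grep -E "pos|force"; python3 go.py
```

```text
ee_pos: [564.3, 28.0, 35.8]
force: [-12.5, 0.3, 9.8]
ee_pos: [564.4, 27.8, 35.8]
force: [-12.3, 1.5, 11.0]
ee_pos: [564.5, 27.8, 36.1]
force: [-12.8, 1.2, 10.6]
t 10.5 board [33.4 92.6] z 36.1 yaw_b -72.2 F_b [-12.9  -0.2] 10.6 gap 0.2 q6 2.95
board dirs in tool: x [ 0.305 -0.95  -0.071] y [-0.95  -0.309  0.047] z [-0.067  0.053 -0.996]
```

```bash
python3 -m inch '[[[0.11,-0.35,0],0,-1],[[0.11,-0.35,0],0,-1],[[0.11,-0.35,0],0,-1]]'|grep -E "pos|force"; python3 -m inch '[[[0.11,-0.35,0],0,-1],[[0.11,-0.35,0],0,-1],[[0.11,-0.35,0],0,-1]]'|grep -E "pos|force"; python3 go.py
```

```text
ee_pos: [564.7, 27.7, 36.3]
force: [-15.0, 1.5, 12.1]
ee_pos: [564.9, 27.7, 36.5]
force: [-14.2, 2.5, 13.0]
t 11.25 board [33.8 92.5] z 36.5 yaw_b -72.3 F_b [-14.4   1.1] 13.0 gap -0.0 q6 2.95
board dirs in tool: x [ 0.303 -0.947 -0.11 ] y [-0.95  -0.31   0.048] z [-0.079  0.09  -0.993]
```

```bash
python3 -m inch '[[[-0.15,0.5,0],0,-1],[[-0.3,1,0],0,-1],[[-0.3,1,0],0,-1],[[0,0.3,-2],0,-0.5],[[0,0.3,-3],0,-0.5],[[0,0,-3],0,-0.5],[[0,0,-3],0,-0.5],[[0,0,-3],0,-0.5],[[0,0,0],0,-0.5]]'; python3 go.py 104,196,150 104,196,66;python3 - <<'E'
from bench import *
import cv2,pickle
s=read_state();c=snapshot("wrist")
pickle.dump((s,c),open("w2.pkl","wb"));cv2.imwrite("pics/w2.png",cv2.resize(c["pixels"],(800,600)))
E
```

```text
t: 12.38
ee_pos: [545.2, 19.8, 183.6]
ee_rot: [3.057, 0.077, -1.363]
force: [0.6, 0.3, -0.4]
finger_gap: 21.5
t 12.38 board [15.  82.6] z 183.6 yaw_b -72.3 F_b [0.6 0.3] -0.4 gap 21.5 q6 2.93
104,196,150 tool cm [ -7.81 -12.22   2.94]
104,196,66 tool cm [ -7.17 -12.93  11.29]
board dirs in tool: x [ 0.303 -0.947 -0.104] y [-0.95  -0.309  0.047] z [-0.076  0.085 -0.993]
```

View pics/w2.png

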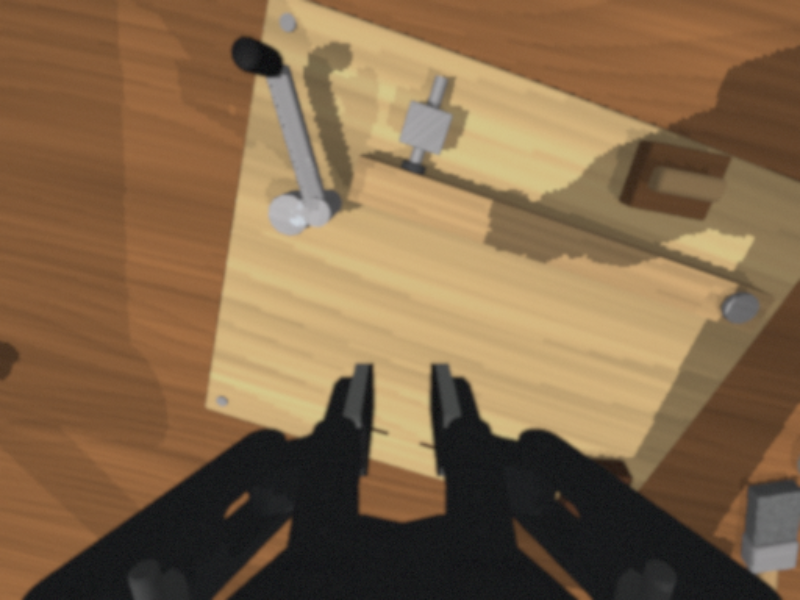

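The view shows the fence's front face touching the screw head at (415,165). The knob top is at (245,53) with its base at (272,68), and the clamp hub is at (315,212).

```bash
python3 - <<'E'
import pickle;from h import *
s,c=pickle.load(open("w2.pkl","rb"));Rw,tw=wristcam(c,s);k=1/1.5625;B=np.load("board.npz")
for n,p,z in[("knobtop",(245,53),84),("base",(272,68),47),("pin",(740,308),41.5),("head",(415,168),23),("axis",(316,212),47),("corner",(207,408),12)]:
    w=plane(c,np.array([p])*k,z,Rw,tw)[0];print(n,((w[:2]-B["t"])@B["R"]).round(1))
E
python3 -m inch '[[[-1.95,-3.05,0.3],-4,-0.2],[[-1.95,-3.05,0.3],-4,-0.2],[[-1.95,-3.05,0.3],-4,-0.2],[[-1.95,-3.05,0.3],-4,-0.2],[[0,0,0],0,-0.2]]'; python3 go.py 104,200,110 104,200,70
```

```text
knobtop [106.6 197.6]
base [103.9 197.5]
pin [  61.1 -128.1]
head [ 74.8 104.4]
axis [ 32.8 154.9]
corner [-183.1  218.2]
t: 13.05
ee_pos: [633.4, 134.8, 160.4]
ee_rot: [3.073, 0.1, -1.077]
force: [0.0, 1.1, -0.0]
finger_gap: 34.2
t 13.05 board [ 91.1 206. ] z 160.4 yaw_b -55.9 F_b [-0.1  1.1] -0.0 gap 34.2 q6 2.82
104,200,110 tool cm [ 1.72 -1.07  4.83]
104,200,70 tool cm [ 2.12 -1.34  8.8 ]
board dirs in tool: x [ 0.558 -0.822 -0.113] y [-0.824 -0.565  0.044] z [-0.1    0.068 -0.993]
```

```bash
python3 -m inch '[[[1.0,-0.6,1.5],0,-0.2],[[1.1,-0.7,1.5],0,-0.2],[[0,0,0],0,-0.2]]'; python3 go.py 105,198,105 105,198,70
```

```text
t: 13.42
ee_pos: [650.6, 121.5, 123.0]
ee_rot: [3.069, 0.101, -1.08]
force: [0.1, -0.3, 0.0]
finger_gap: 34.2
t 13.43 board [109.6 194.5] z 123.0 yaw_b -56.1 F_b [ 0.2 -0.3] 0.0 gap 34.2 q6 2.8
105,198,105 tool cm [-0.37  0.05  1.86]
105,198,70 tool cm [-0.01 -0.2   5.33]
board dirs in tool: x [ 0.555 -0.823 -0.116] y [-0.825 -0.563  0.042] z [-0.1    0.072 -0.992]
```

```bash
python3 -m inch '[[[-0.3,0.05,1.5],0,-0.2],[[0.1,-0.1,1.3],0,-0.2],[[0.1,-0.1,1.3],0,-0.2],[[0.1,-0.1,1.2],0,-0.2],[[0,0,0],0,-0.2]]'; python3 go.py 105,198,70; python3 - <<'E'
from bench import *
import cv2
cv2.imwrite("pics/s4.png",cv2.resize(snapshot("scene")["pixels"][150:260,220:367],(800,600),interpolation=2))
E
```

```text
t: 14.05
ee_pos: [645.9, 124.8, 66.6]
ee_rot: [3.068, 0.101, -1.082]
force: [-0.4, 0.1, 1.0]
finger_gap: 34.3
t 14.05 board [104.5 197.3] z 66.6 yaw_b -56.1 F_b [-0.4  0.1] 1.0 gap 34.3 q6 2.81
105,198,70 tool cm [-0.06 -0.05 -0.34]
board dirs in tool: x [ 0.554 -0.824 -0.117] y [-0.826 -0.562  0.043] z [-0.101  0.073 -0.992]
```

View pics/s4.png

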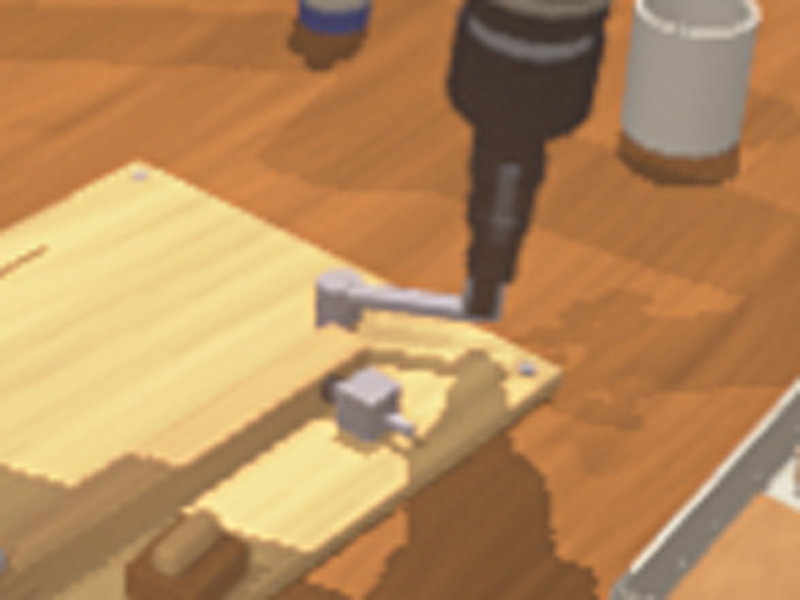

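```bash
cat >> go.py <<'E'
v=(p[:2]-B["t"])@B["R"]-[32,154];a=np.arctan2(v[1],v[0]);u=np.array([np.cos(a),np.sin(a)]);F=s["force"][:2]@B["R"]
print("polar r",np.hypot(*v).round(1),"ang",np.degrees(a).round(1),"yaw+90-ang",(np.degrees(s["ee_rot"][2]-B["th"]-a)+90).round(1),"F_tan",(F@[-u[1],u[0]]).round(1),"F_rad",(F@u).round(1))
E
python3 - <<'E'
import pickle;from h import *
d=pickle.load(open("d0.pkl","rb"));B=np.load("board.npz")
for n,p in[("mug",(541,275)),("dyeblack",(489,243)),("blue",(440,242))]:
    w=plane(d["scene"],np.array([p])/1.5625,0)[0];print(n,w,((w[:2]-B["t"])@B["R"]).round(0))
E
python3 -m inch '[[[-0.75,0.05,-0.3],-6,-0.2],[[-0.9,0.05,0],-6,-0.2],[[-0.9,0.05,0],-6,-0.2],[[-0.9,0.05,0],-6,-0.2]]';python3 go.py
```

```text
mug [620.34921066 437.26688391   0.        ] [ 47. 506.]
dyeblack [441.32380743 504.54802401   0.        ] [-137.  554.]
blue [341.0749664  431.84329704   0.        ] [-230.  472.]
t: 14.6
ee_pos: [627.2, 149.2, 76.0]
ee_rot: [3.12, 0.114, -0.649]
force: [3.2, -1.6, -2.6]
finger_gap: 33.9
t 14.6 board [ 83.5 219.7] z 76.0 yaw_b -31.3 F_b [ 3.4 -1.2] -2.6 gap 33.9 q6 2.42
board dirs in tool: x [ 0.849 -0.518 -0.109] y [-0.517 -0.855  0.04 ] z [-0.114  0.022 -0.993]
polar r 83.5 ang 51.9 yaw+90-ang 6.7 F_tan -3.4 F_rad 1.1
```

```bash
python3 -m inch '[[[-0.9,0.02,0.2],-5,-0.2],[[-0.9,0.02,0.2],-5,-0.2],[[-0.9,0.03,0.2],-5,-0.2],[[-0.9,0.03,0.1],-6,-0.2],[[-0.9,0.04,0.1],-6,-0.2],[[-0.9,0.05,0.1],-6,-0.2]]';python3 go.py
```

```text
t: 15.35
ee_pos: [584.5, 169.4, 77.7]
ee_rot: [-3.096, 0.087, -0.05]
force: [2.6, -0.2, -2.1]
finger_gap: 34.2
t 15.35 board [ 39.  235.5] z 77.7 yaw_b 2.9 F_b [2.6 0.1] -2.1 gap 34.2 q6 1.87
board dirs in tool: x [ 0.995  0.047 -0.089] y [ 0.051 -0.998  0.041] z [-0.087 -0.045 -0.995]
polar r 81.8 ang 85.1 yaw+90-ang 7.9 F_tan -2.5 F_rad 0.3
```

```bash
python3 -m inch '[[[-0.9,-0.03,0.3],-5,-0.2],[[-0.9,-0.02,0.3],-5,-0.2],[[-0.9,0,0.2],-5,-0.2],[[-0.9,0,0.2],-6,-0.2],[[-0.9,0.02,0.2],-6,-0.2]]';python3 go.py
```

```text
t: 15.98
ee_pos: [547.4, 166.8, 75.8]
ee_rot: [-3.065, 0.034, 0.437]
force: [2.9, 1.3, 1.0]
finger_gap: 34.6
t 15.97 board [  2.3 229.1] z 75.8 yaw_b 30.9 F_b [2.8 1.6] 1.0 gap 34.6 q6 1.39
board dirs in tool: x [ 0.858  0.51  -0.068] y [ 0.513 -0.857  0.048] z [-0.034 -0.076 -0.997]
polar r 80.7 ang 111.6 yaw+90-ang 9.3 F_tan -3.2 F_rad 0.5
```

```bash
python3 -m inch '[[[-0.9,-0.1,0.2],-4,-0.2],[[-0.9,-0.08,0.2],-5,-0.2],[[-0.9,-0.05,0.1],-5,-0.2],[[-0.9,-0.03,0.1],-6,-0.2],[[-0.9,0,0.1],-6,-0.2]]';python3 go.py
```

```text
t: 16.6
ee_pos: [515.0, 147.2, 75.5]
ee_rot: [-3.067, -0.021, 0.907]
force: [2.8, 3.0, -2.3]
finger_gap: 34.0
t 16.6 board [-27.9 206.4] z 75.5 yaw_b 57.8 F_b [2.4 3.3] -2.3 gap 34.0 q6 0.9
board dirs in tool: x [ 0.533  0.845 -0.052] y [ 0.846 -0.53   0.058] z [ 0.021 -0.075 -0.997]
polar r 79.6 ang 138.8 yaw+90-ang 8.9 F_tan -4.1 F_rad 0.3
```

```bash
python3 -m inch '[[[-0.6,-0.06,0.1],-3,-0.2],[[-0.6,-0.05,0.1],-3,-0.2]]' >/dev/null;python3 go.py|tail -1; python3 -m inch '[[[-0.5,-0.04,0.1],-3,-0.2],[[-0.5,-0.04,0.1],-3,-0.2]]' >/dev/null;python3 go.py
```

```text
polar r 79.1 ang 146.0 yaw+90-ang 8.1 F_tan -3.2 F_rad -1.0
t 17.1 board [-37.  191.3] z 75.0 yaw_b 70.3 F_b [1.6 2.9] -0.3 gap 34.4 q6 0.66
board dirs in tool: x [ 0.337  0.941 -0.044] y [ 0.94  -0.334  0.067] z [ 0.048 -0.063 -0.997]
polar r 78.4 ang 151.6 yaw+90-ang 8.7 F_tan -3.3 F_rad -0.0
```

```bash
python3 -m inch '[[[-0.5,-0.1,0.1],-2,-0.2],[[-0.5,-0.1,0.1],-2,-0.2]]' >/dev/null;python3 go.py|tail -1; python3 -m inch '[[[-0.4,-0.06,0.1],-2,-0.2],[[-0.4,-0.06,0.1],-2,-0.2]]' >/dev/null;python3 go.py|tail -1;python3 -m inch '[[[-0.4,-0.06,0.1],-2,-0.2],[[-0.4,-0.06,0.1],-2,-0.2]]' >/dev/null;python3 go.py
```

```text
polar r 78.5 ang 157.2 yaw+90-ang 7.3 F_tan -3.1 F_rad 0.2
polar r 78.2 ang 161.4 yaw+90-ang 7.3 F_tan -2.7 F_rad 1.1
t 17.85 board [-43.3 173.3] z 74.6 yaw_b 82.9 F_b [0.6 3.2] 1.2 gap 34.1 q6 0.4
board dirs in tool: x [ 0.123  0.992 -0.031] y [ 0.989 -0.12   0.081] z [ 0.077 -0.04  -0.996]
polar r 77.7 ang 165.6 yaw+90-ang 7.3 F_tan -3.3 F_rad 0.2
```

```bash
for i in 1; do python3 -m inch '[[[-0.35,-0.08,0],-2,-0.2],[[-0.35,-0.08,0],-2,-0.2]]' >/dev/null;python3 go.py|tail -1; python3 -m inch '[[[-0.3,-0.06,0],-2,-0.2],[[-0.3,-0.06,0],-2,-0.2]]' >/dev/null;python3 go.py|tail -1;python3 -m inch '[[[-0.3,-0.06,0],-2,-0.2]]' >/dev/null;python3 go.py|tail -1;python3 -m inch '[[[-0.3,-0.06,0],-2,-0.2]]' >/dev/null;python3 go.py|tail -1; done
```

```text
polar r 77.8 ang 169.6 yaw+90-ang 7.6 F_tan -3.1 F_rad 0.1
polar r 77.6 ang 172.9 yaw+90-ang 8.5 F_tan -2.5 F_rad 0.9
polar r 77.5 ang 174.6 yaw+90-ang 8.9 F_tan -2.5 F_rad 0.5
polar r 77.4 ang 176.3 yaw+90-ang 9.3 F_tan -2.3 F_rad 0.5
```

```bash
for i in 1; do python3 -m inch '[[[-0.3,-0.08,0],-1,-0.2]]' >/dev/null;python3 go.py|tail -1; python3 -m inch '[[[-0.3,-0.08,0],-1,-0.2]]' >/dev/null;python3 go.py|tail -1;python3 -m inch '[[[-0.3,-0.08,0],-1,-0.2]]' >/dev/null;python3 go.py|tail -1;python3 -m inch '[[[-0.3,-0.06,0],-1,-0.2]]' >/dev/null;python3 go.py|tail -1; done
```

```text
polar r 77.6 ang 178.1 yaw+90-ang 8.6 F_tan -4.9 F_rad 1.3
polar r 78.0 ang 179.3 yaw+90-ang 8.4 F_tan -10.8 F_rad 1.2
polar r 78.7 ang 179.9 yaw+90-ang 9.0 F_tan -14.4 F_rad 0.5
polar r 79.3 ang -179.9 yaw+90-ang 369.9 F_tan -14.6 F_rad 1.6
```

The lever force jumped faster than expected, to about 14.6 N, or roughly 11 N over friction. I'm unloading gently and watching how the knob follows.

```bash
python3 -m inch '[[[0.05,0,0],0,-0.2]]' >/dev/null;python3 go.py|tail -1; python3 -m inch '[[[0.05,0,0],0,-0.2]]' >/dev/null;python3 go.py|tail -1;python3 -m inch '[[[0.05,0,0],0,-0.2]]' >/dev/null;python3 go.py|tail -1;python3 -m inch '[[[0.1,0,0],0,-0.2]]' >/dev/null;python3 go.py
```

```text
polar r 79.8 ang 178.9 yaw+90-ang 11.2 F_tan -4.0 F_rad 1.1
polar r 79.9 ang 178.4 yaw+90-ang 11.7 F_tan -1.0 F_rad -0.3
polar r 79.8 ang 178.2 yaw+90-ang 11.9 F_tan -1.4 F_rad 0.9
t 19.6 board [-47.7 157.1] z 79.1 yaw_b 100.1 F_b [-0.2 -0.6] -0.5 gap 34.1 q6 0.06
board dirs in tool: x [-0.174  0.985 -0.024] y [0.978 0.175 0.113] z [ 0.115 -0.004 -0.993]
polar r 79.8 ang 177.8 yaw+90-ang 12.3 F_tan 0.6 F_rad 0.2
```

```bash
for k in 1; do python3 -m inch '[[[-0.1,0,0],0,-0.2]]' >/dev/null;python3 go.py|tail -1; python3 -m inch '[[[-0.1,0,0],0,-0.2]]' >/dev/null;python3 go.py|tail -1;python3 -m inch '[[[-0.12,0,0],0,-0.2]]' >/dev/null;python3 go.py|tail -1;python3 -m inch '[[[-0.12,0,0],0,-0.2]]' >/dev/null;python3 go.py|tail -1;python3 -m inch '[[[-0.12,0,0],0,-0.2]]' >/dev/null;python3 go.py|tail -1; done
```

```text
polar r 79.5 ang 178.4 yaw+90-ang 11.7 F_tan -3.3 F_rad 1.7
polar r 79.4 ang 178.6 yaw+90-ang 11.5 F_tan -6.3 F_rad 2.0
polar r 79.4 ang 178.7 yaw+90-ang 11.4 F_tan -6.6 F_rad 2.0
polar r 79.5 ang 178.8 yaw+90-ang 11.4 F_tan -6.7 F_rad 1.4
polar r 79.5 ang 178.8 yaw+90-ang 11.4 F_tan -6.6 F_rad 1.3
```

The lever now stands 6.6 N without turning, against about 3 N when it is free, so the clamp is loaded. Releasing: centre on the knob, then lift off.

```bash
python3 -m inch '[[[0.05,0,0],0,-0.2],[[0.05,0,0],0,-0.2],[[0.1,0,0],0,-0.2],[[0.3,0,0],0,-0.2],[[0.3,0,0],0,-0.2]]' >/dev/null; python3 go.py; python3 -m inch '[[[0,0,-1.5],0,-0.2],[[0,0,-2],0,-0.2],[[0,0,-3],0,-0.2],[[0,0,-4],0,-0.2],[[0,-2,-4],0,-0.2],[[0,-3,-4],0,-0.2],[[0,0,0],0,-0.2]]'; python3 - <<'E'
from bench import *
import cv2,pickle
s=read_state();c=snapshot("wrist")
pickle.dump((s,c),open("w3.pkl","wb"));cv2.imwrite("pics/w3.png",cv2.resize(c["pixels"],(800,600)))
cv2.imwrite("pics/s5.png",cv2.resize(snapshot("scene")["pixels"][150:310,130:345],(800,595),interpolation=2))
E
```

```text
t 20.85 board [-48.6 162.9] z 80.1 yaw_b 100.1 F_b [0.8 0.4] -0.6 gap 34.3 q6 0.07
board dirs in tool: x [-0.175  0.984 -0.026] y [0.977 0.176 0.122] z [ 0.125 -0.004 -0.992]
polar r 81.1 ang 173.7 yaw+90-ang 16.4 F_tan -0.5 F_rad -0.7
t: 21.72
ee_pos: [441.4, 78.1, 276.1]
ee_rot: [3.141, -0.124, 1.647]
force: [1.0, 0.8, -1.2]
finger_gap: 34.1
```

View pics/s5.png

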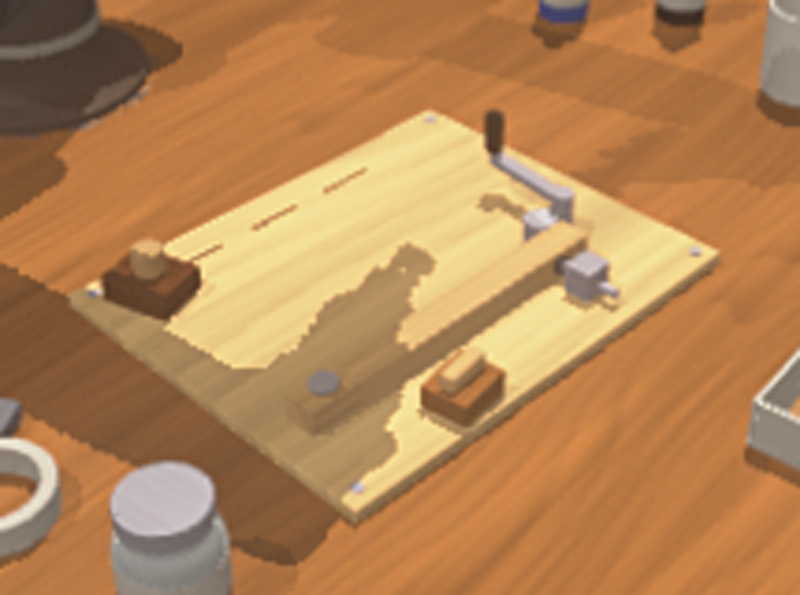

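View pics/w3.png

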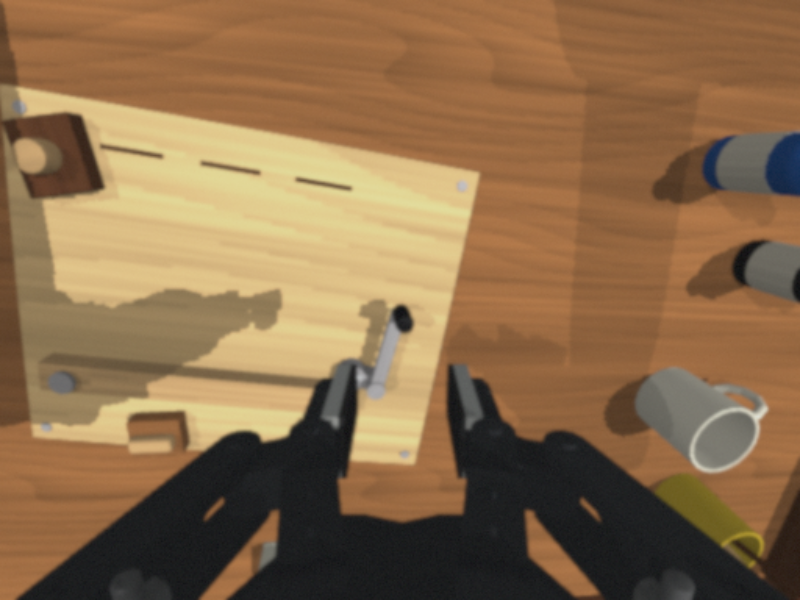

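The scene crop shows the fence on the screw head (565,265), with the nose (540,225) against its back. The wrist view shows the knob at (402,318), the nose at (355,372), and the print block and stamp where they were. The robot is clear, so I'm handing in.

```bash
python3 -c "
from bench import *
print(hand_in())"
```

```text
the job is handed in; nothing more can be done
None
```

I bedded the fence on the stop, clamped it and let go. I handed in at about 22 s of the 72 s allowed, with the gripper well clear.

- **Fence:** I pushed the free end round with the closed fingers until it met the screw head. I then pressed for about 2 s at 12–15 N at the hand, ending at 14–15 N. The force stayed well under the 25 N ramming limit.
- **Clamp:** I turned the lever by its knob inside the half-open jaws until the nose met the fence, with the knob at about 170° in the board frame.
- **Overshoot on the clamp:** The lever force rose faster than I meant, to about 14.6 N at the knob for about a quarter of a second. By the task's figure (4 N for 15 N clamping) that is roughly 43 N, so it came close to the 45 N limit. I unloaded it at once, and the lever sprang back slightly.
- **Last checks:** Pressed again, the lever held 6.6 N without turning, against about 3 N when free. That suggests roughly 13 N of clamping. It is an estimate; I did not measure the grip on the fence directly.
- **Final pictures:** They show the fence on the screw head, the nose tight behind it, and the print block and stamp apparently where they were. The other things on the desk that were in view looked undisturbed.

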